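# Open the ultrasonic cleaner by its release tab

## Robot

A 7-joint arm with a two-finger parallel gripper is mounted at the origin on a cart in front of the work surface, level with it; the furniture and walls round the work are solid. World frame = base frame: x ahead of the robot, y to its left, z up, the work surface at z = 0. Lengths are in m, angles in rad, forces in N, time in s.
With the tool pointing down it reaches from about 0.425 to 1.025 m from the base axis. Payload 9.4 kg.
Tool frame: the origin (TCP) lies midway between the tips of the shut fingers; the grasp point (between the pads) lies 19 mm behind it; y points along the fingers, z is the direction in which the jaws open and shut, and the axes are right-handed (so a half turn about y gives the same grasp; the last joint's range is limited). The gripper opens to 93 mm and grips with 3 to 60 N. Pads are 15 mm wide; open, the fingers measure 128 mm over their backs; the gripper's body (75 mm by 188 mm) begins 65 mm behind the grasp point.
Start: joints at [-1.308, 0.599, -0.003, 1.599, 0.002, 0.943, -0.08], TCP at [0.242, 0.684, 0.219] pointing down, gripper open.
Joint ranges: [-2.57, 2.57], [-0.35, 1.97], [-1.29, 1.29], [0.11, 2.56], [-1.05, 4.19], [0.11, 1.86], [-2.63, 2.63]. Speed limits (rad/s): [2.22, 2.22, 3.01, 3.01, 3.14, 3.14, 3.14].

## Interface

Orientations are given as [roll, pitch, yaw] about the fixed x, y, z axes, in that order (R = Rz(yaw) Ry(pitch) Rx(roll)).
In Python, from plant import r, optics, ticket gives the robot as it stands.
- The arm moves only by the tool carry_out, never from a script. Its argument "deltas" is a list of rows, each an object with "gripper": the finger opening in cm, from 0 to 9.3; "travel": the shift along the tool's x, y, z in cm, a list of three; "angular": the turn, a rotation vector about the tool's x, y, z in degrees, a list of three. A call has 1 to 20 rows; each row is the pose to reach, as a shift and turn from the pose commanded when the call began, along the tool's axes at that moment; what a row does not reach only later rows make up. A row lasts 1/10 s, in which the tool goes at most 50 mm and 8.59 degrees, less where a joint would pass 70% of its speed; a pose out of reach is approached as far as the arm can. A call with a gripper value outside its range is refused whole. The fingers move at their own pace and stop on an object; "force" is the grip in N (left out, the last holds). Time passes only in rows, so rows that repeat a pose let the fingers close. It gives the time, the measured TCP pose, the force and the opening at its end, in the units of the state.
- r.sense(): the state, without advancing time (a new reading comes with each control period).
- optics.grab_frame(name): name is "scene" or "side" or "wrist"; returns a dict with "color" (384x512x3 uint8, blue, green, red), "z_map" (384x512 float32, m along the optical axis (not along the pixel's ray), 0 where there is no reading), "fx", "fy", "cx", "cy" (pixels), "T" (4x4, takes a point from camera to world coordinates); the wrist camera has in their place "tool_from_camera" (4x4, takes a point from camera to tool coordinates, whose origin is the TCP and whose axes are the tool frame's). Camera axes: x right, y down, z forward; pixel columns grow to the right and rows downward; lengths in m; the calibration is good to about 2 mm. The wrist camera is an equidistant fisheye: a pixel r from the principal point sees the ray r / f radians off the axis. A picture is of the moment at which its call begins: read the wrist's pose just before it.
- ticket.hand_in(): hands the job in, once; it reports no verdict.
Trained networks look in the newest picture that a camera, given by its name, has taken for a name from the list of things; names that differ only in an ending like _2 or _b are one class to them, and where a whole thing is asked for, a point or a joint stands for the part that bears it (a point fixed in the world has none). Each returns a list of dicts, best first, with "score" (0 to 1); they miss things now and then, are a little off and sometimes report something else, mostly with a low value. They report only what shows in the picture. A call takes as long as a camera call.
- optics.outline_of(camera, label): "mask" (384x512 bool, what is visible of it).
- optics.pinpoint(camera, label): "xyz" ([x, y, z] in m, in the coordinates of the camera as it stood for that picture, good to about 4 mm: a listed point, or the origin of a listed thing).
The state is a dict: "clock": time; "joint_pos": joint angles; "joint_vel": joint speeds; "joint_efforts": joint torques, N m; "eef_pos": TCP position; "tcp_rot": TCP orientation; "contact_force": force on the tool from outside, world axes, zero at the start; "moment": the same for the moment, N m; "finger_gap": opening from 0.0 (shut) to 1.0 (fully open).
Only numpy, scipy, OpenCV 4.12 (cv2) and the standard library are available. Lean on these libraries where they do the work, as an engineer would, in place of code of your own. Each camera call takes 0.05 s, during which the arm holds its last target.

## Task

Open the small ultrasonic cleaner so that the silver cuff inside can be reached: press its release tab down so that the lid springs up a little by itself, let go of the tab, then push the lid back until it stays fully open. Only press and push: do not shift, lift or tip the cleaner, do not press its round start key, and leave the cuff and the other things on the bench where they are.

Things in the scene. Friction and masses are not known exactly. Their poses are not given: they have to be found in the camera images.
- cleaner: White ultrasonic cleaner, 207 deep (x) x 170 wide (y) x 123 mm high, 2.4 kg, loose on 12 mm high rubber feet. Origin under it at bench level; its x points from the front (tab, keys) to the back (hinge), y to its left, z up. In its frame: a low control deck, top at z = 76 mm, spans x = -122 to -48 mm; behind it the tank, rim at z = 106 mm, under a grey lid. Basket floor in the tank at z = 80 mm. It slides or tips if pushed hard (over about 8 N at the open lid).
- tab_pad (a point): Top of the grey release tab where it is pressed straight down, 100 mm in front of the cleaner's origin, 101 mm above the bench. The ribbed pad, mid-deck, is 38 mm wide (y), rises gently to the front, reaches 16 mm forward and 32 mm back of this point. At its back a 22 mm wide hook, top z = 119 mm, holds the lid and moves 5 mm forward on pressing: keep off it. The lid edge is 51 mm behind this point.
- release_tab (a joint): Release tab, a rocker: 0 up and latched, about 0.16 rad where the hook lets go, 0.22 fully pressed (pad point about 9 mm down). It needs about 2 N to start and 5 N fully down and springs back when let go.
- lid (a joint): Lid angle: 0 shut, about 0.54 rad where the springs hold it up once unlatched, 1.95 rad fully open on its stop, leaning back past upright. Between about 0.5 and 1.55 rad it falls back to 0.5 when let go; past 1.6 rad it falls open on to the stop by itself and stays. Pushing takes about 1 N at its front edge.
- lid_hinge (a point): Middle of the lid's hinge line, 70 mm behind the cleaner's origin and 111 mm above the bench; the line runs along the cleaner's y.
- lid_edge (a point): Middle of the lid's front edge, 119 mm from the hinge line; moves with the lid. The lid is 170 mm wide; measured in the shut lid, its underside is 5 mm below and its top 12 mm above the hinge line. A steel tongue 26 mm wide and 4 mm thick sticks out 9 mm forward from the middle of this edge.
- start_key (a joint): Start key: 0 up, 0.003 m fully pressed (1 N starts it); not to be pressed.
- key_top (a point): Top of the round start key, 18 mm across, on the deck 96 mm in front of the cleaner's origin and 58 mm to its right (-y), 81 mm above the bench.
- silver_cuff: Open silver cuff, 44 x 54 x 12 mm, lying in the basket in the tank; origin at the centre of its underside.
- tweezers: Tweezers, 145 mm long, lying flat on the 22 mm high marble board behind the cleaner on the left; origin at the centre of the underside.
- bead_jar: Glass jar of beads with a cork lid, 46 mm across, 64 mm high, standing beside the cleaner; origin under its centre.
- flux_jar: White paste jar with a green screw lid, 58 mm across, 50 mm high, standing beside the cleaner; origin under its centre.

How it is judged:
By the outcome, as a careful person would: the job done as asked, in the order asked, and still so for the second after the job is handed in, with the robot touching nothing.
It also fails if it takes over 48 s, if anything falls off the work surface, if the arm or the gripper's body presses on something with over 40 N, if the wrist force passes 120 N, or if a joint passes its speed limit or range.

## Working session

There is one attempt and no reset: what is moved stays moved. The work goes in short steps, Python scripts to look and compute and a tool call to move; the robot and the scene stay as the last step left them, time stands still between calls to the robot, and variables do not carry over. Pictures are saved under pics/ and viewed, and the job is handed in when it is done.

Besides the shell and the picture viewer there is one more tool, called after "Call:" as name(argument=value, ...) on one line, values as JSON. carry_out: Moves the arm, as the interface text tells. Its arguments: {"type":"object","properties":{"deltas":{"type":"array","items":{"type":"object","properties":{"gripper":{"type":"number"},"travel":{"type":"array","items":{"type":"number"}},"angular":{"type":"array","items":{"type":"number"}}}}},"force":{"type":"number"}},"required":["deltas"]}

```bash
mkdir -p pics; ls; cat > h.py <<'E'
import numpy as np, cv2
from scipy.spatial.transform import Rotation as R
from plant import r, optics, ticket
def toW(f,p):
    return (f["T"]@np.r_[p,1])[:3]
E
python3 - <<'E'
from h import *
s=r.sense()
print({k:np.round(v,3) for k,v in s.items()})
for c in ["scene","side"]:
    f=optics.grab_frame(c); cv2.imwrite(f"pics/{c}0.png",f["color"])
    print(c,np.round(f["T"],3).tolist(),f["fx"])
    for n in ["cleaner","tab_pad","lid_hinge","lid_edge","key_top","silver_cuff","tweezers","bead_jar","flux_jar"]:
        for d in optics.pinpoint(c,n)[:2]: print(n,round(d["score"],2),np.round(toW(f,d["xyz"]),3))
E
```

```text
pics
{'clock': np.float64(0.0), 'joint_pos': array([-1.308,  0.6  , -0.003,  1.6  ,  0.002,  0.943, -0.08 ]), 'joint_vel': array([-0.   , -0.001, -0.002,  0.001, -0.001, -0.   , -0.001]), 'joint_efforts': array([ 1.0000e-03, -7.6507e+01,  1.4980e+00, -2.5235e+01, -5.2000e-02,
        1.7000e-02,  0.0000e+00]), 'eef_pos': array([0.241, 0.683, 0.218]), 'tcp_rot': array([-1.572, -0.   , -0.34 ]), 'contact_force': array([-0.414, -0.423,  0.411]), 'moment': array([-0.002, -0.014,  0.026]), 'finger_gap': np.float64(0.998)}
scene [[-0.672, -0.306, 0.674, -0.014], [-0.741, 0.275, -0.613, 0.591], [0.002, -0.911, -0.412, 0.442], [0.0, 0.0, 0.0, 1.0]] 415.5261308617906
cleaner 0.67 [ 0.572  0.061 -0.004]
tab_pad 0.54 [0.484 0.109 0.103]
lid_hinge 0.67 [0.636 0.029 0.11 ]
lid_edge 0.7 [0.536 0.083 0.113]
key_top 0.6 [0.464 0.054 0.083]
tweezers 0.69 [0.666 0.25  0.022]
bead_jar 0.68 [ 0.526 -0.066 -0.002]
flux_jar 0.59 [ 0.704  0.138 -0.001]
side [[-0.992, -0.044, 0.114, 0.469], [-0.122, 0.438, -0.891, 0.822], [-0.011, -0.898, -0.44, 0.476], [0.0, 0.0, 0.0, 1.0]] 496.9167300137188
cleaner 0.67 [ 0.578  0.064 -0.001]
tab_pad 0.69 [0.49  0.111 0.096]
tab_pad 0.42 [ 0.706  0.136 -0.001]
lid_hinge 0.97 [0.641 0.03  0.108]
lid_edge 0.79 [0.531 0.082 0.113]
lid_edge 0.27 [ 0.706  0.136 -0.002]
key_top 0.57 [0.462 0.059 0.08 ]
tweezers 0.64 [0.668 0.248 0.017]
flux_jar 0.89 [ 0.707  0.135 -0.001]
```

View pics/scene0.png

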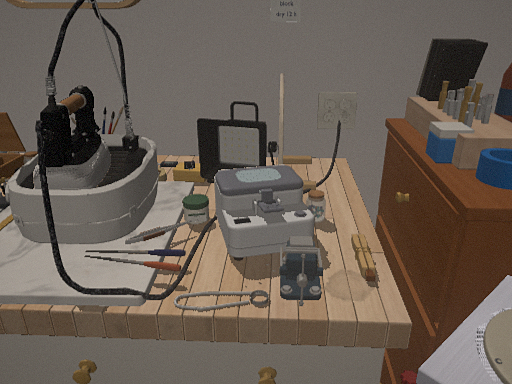

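View pics/side0.png

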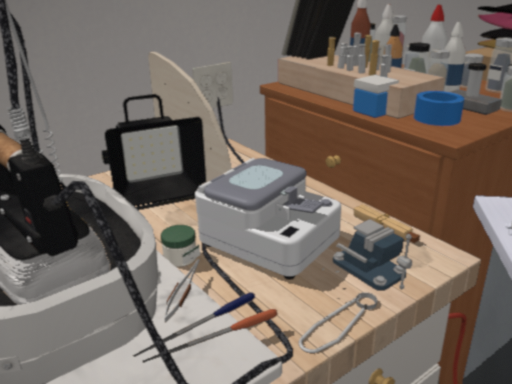

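```bash
cat >> h.py <<'E'
def cloud(f):
    z=f["z_map"]; v,u=np.mgrid[:384,:512]
    P=np.stack([(u-f["cx"])/f["fx"]*z,(v-f["cy"])/f["fy"]*z,z],-1)
    W=P@f["T"][:3,:3].T+f["T"][:3,3]; W[z==0]=np.nan; return W
E
python3 - <<'E'
from h import *
f=optics.grab_frame("wrist"); cv2.imwrite("pics/w0.png",f["color"]); print(np.round(f["tool_from_camera"],3).tolist(),f["fx"])
H=np.zeros((40,40))
allp=[]
for c in ["scene","side"]:
    f=optics.grab_frame(c); W=cloud(f)
    m=optics.outline_of(c,"cleaner")[0]; print(c,m["score"],m["mask"].sum())
    mm=cv2.erode(m["mask"].astype(np.uint8),np.ones((3,3)))>0
    P=W[mm]; P=P[~np.isnan(P).any(1)]
    print(np.percentile(P,[1,50,99],axis=0).round(3).tolist())
    L=P[(P[:,2]>.1)&(P[:,2]<.13)]; allp.append(L)
    T=P[(P[:,2]>.117)&(P[:,2]<.13)]
    print("lid rect",cv2.minAreaRect((T[:,:2]*1000).astype(np.float32)), np.median(T[:,2]))
    Q=W.reshape(-1,3);Q=Q[~np.isnan(Q).any(1)]
    i=((Q[:,0]-0)/.025).astype(int);j=((Q[:,1]+.2)/.025).astype(int)
    ok=(i>=0)&(i<40)&(j>=0)&(j<40)&(Q[:,2]<.9); np.maximum.at(H,(i[ok],j[ok]),Q[ok,2])
print("rows x 0..1 step .025, cols y -0.2.. step .025 (cm)")
for k in range(40): print("%.3f"%(k*.025)," ".join("%2d"%(h*100) for h in H[k]))
E
```

```text
[[0.001, 0.962, 0.272, -0.075], [0.001, -0.272, 0.962, -0.166], [1.0, -0.0, -0.001, -0.001], [0.0, 0.0, 0.0, 1.0]] 297.3186396354542
scene 0.73 7263
[[0.437, 0.0, 0.019], [0.513, 0.112, 0.078], [0.639, 0.186, 0.124]]
lid rect ((570.0530395507812, 68.01344299316406), (162.1775665283203, 125.28681945800781), 61.18629455566406) 0.12254134642644976
side 0.73 12311
[[0.444, -0.002, 0.017], [0.556, 0.123, 0.076], [0.674, 0.187, 0.123]]
lid rect ((577.869384765625, 66.9783935546875), (162.39601135253906, 132.38426208496094), 59.90240478515625) 0.1211822482315898
rows x 0..1 step .025, cols y -0.2.. step .025 (cm)
0.000  0  0  0  0  0  0  0  0  0  0  0  0  0  0  0  0  0  0  0  0  0  0  0  0  0  0  0  0  0  0  0  0  0  0  0  0  0  0  0  0
0.025  0  0  0  0  0  0  0  0  0  0  0  0  0  0  0  0  0  0  0  0  0  0  0  0  0  0  0  0  0  0  0  0  0  0  0  0  0  0  0  0
0.050  0  0  0  0  0  0  0  0  0  1  1  1  1  0  0  0  0  0  0  0  0  0  0  0  0  0  0  0  0  0  0  0  0  0  0  0  0  0  0  0
0.075 12  0  0  0  0  0  1  1  1  1  1  1  0  0  0  0  0  0  0  0  0  0  0  0  0  0  0  0  0  0  0  0  0  0 
[... 3853 characters left out ...]
2 45 27 28 28 20  0  0 14 14 13  2  0  0  0  0  0  0  0  0  0  0  0  0
0.875  0  0 14 18 15  0 10  3  3  3  0  2  2  2 16 38 42 42 29 29 28  0  0 14 14 14  2  2  0  0  0  0  0  0  0  0  0  0  0  0
0.900  0  0  0  0  0 11 10  5  5  5  2  0  2  0  0 16 13 13  0 28  0  0  0 15 14 13  2  2  0  0  0  0  0  0  0  0  0  0  0  0
0.925  0  0  0  0  0  0  0  3  4  3  3  2  1  0  0 16 16  0  0  0  0  0  0 15  0  0  2  2  0  0  0  0  0  0  0  0  0  0  0  0
0.950 45  0  0  0  0  0  0  0  3  3  2  2  0  0  0  0 15 16  0  0  0  0  0  0  0  2  2  0  0  0  0  0  0  0  0  0  0  0  0  0
0.975 45  0  0  0  0  0  0  0  0  0  2  2  0  0  0  0  0  0  0  0  0  0  0  0  0  2  2  0  0  0  0  0  0  0  0  0  0  0  0  0
```

View pics/w0.png

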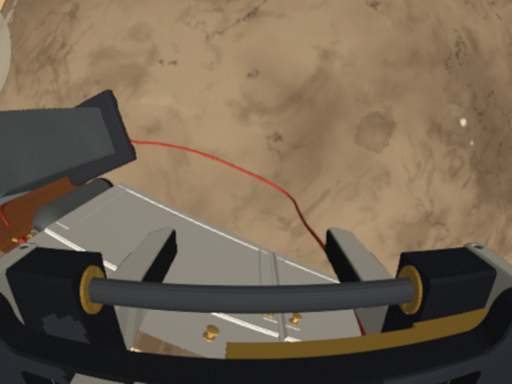

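```bash
python3 - <<'E'
from h import *
M=np.array([[70,0],[-100,0],[-49,0],[0,0],[-96,-58]])/1000
D=np.array([[.6385,.0295],[.487,.11],[.5335,.0825],[.575,.0625],[.463,.0565]])
a=M-M.mean(0);b=D-D.mean(0)
th=np.arctan2((a[:,0]*b[:,1]-a[:,1]*b[:,0]).sum(),(a*b).sum())
c,s=np.cos(th),np.sin(th);Rm=np.array([[c,-s],[s,c]]);t=D.mean(0)-Rm@M.mean(0)
print("kp",np.degrees(th),t, ((M@Rm.T+t-D)*1000).round(1).tolist())
for cn in ["scene","side"]:
    f=optics.grab_frame(cn); W=cloud(f)
    m=optics.outline_of(cn,"cleaner")[0]["mask"]
    dx=np.gradient(W,axis=1);dy=np.gradient(W,axis=0);n=np.cross(dx,dy);n/=np.linalg.norm(n,axis=-1,keepdims=True)+1e-12
    mm=cv2.erode(m.astype(np.uint8),np.ones((3,3)))>0
    P=W[mm];N=n[mm];ok=~np.isnan(P).any(1)&~np.isnan(N).any(1);P=P[ok];N=N[ok]
    C=(P[:,:2]-t)@Rm; Nc=N[:,:2]@Rm
    for name,ax,sg,band in [("left y=.085",1,1,(.02,.07)),("front x=-.122",0,-1,(.02,.07)),("tankfront/lid edge -.049",0,-1,(.085,.12))]:
        q=(abs(Nc[:,ax])>.9)&(P[:,2]>band[0])&(P[:,2]<band[1])
        if ax==1: q&=abs(C[:,1]-.085)<.02
        if q.sum()<30: print(name,"few",q.sum());continue
        A=C[q]; o=1-ax
        k=np.polyfit(A[:,o],A[:,ax],1); print(cn,name,q.sum(),np.percentile(A[:,ax],[10,50,90]).round(4),"slope deg",np.degrees(np.arctan(k[0])).round(2), "range",A[:,o].min().round(3),A[:,o].max().round(3))
    # top of pad & lid
    for nm,xr,yr in [("padtop",(-.106,-.094),(-.012,.012)),("lid top",(-.04,.06),(-.06,.06)),("hook",(-.07,-.05),(-.01,.01)),("deck",(-.115,-.06),(.03,.07))]:
        q=(C[:,0]>xr[0])&(C[:,0]<xr[1])&(C[:,1]>yr[0])&(C[:,1]<yr[1])
        if q.sum(): print(cn,nm,q.sum(),np.percentile(P[q,2],[5,50,95]).round(4))
    print("extent x,y",np.percentile(C,[.5,99.5],axis=0).round(4).tolist())
    q=P[:,2]>.115; print("top extents",np.percentile(C[q],[.5,99.5],axis=0).round(4).tolist())
E
```

```text
kp -28.019123761371663 [0.57574697 0.06199856] [[-1.0, -0.4], [0.5, -1.0], [-1.0, 2.5], [0.7, -0.5], [0.8, -0.6]]
scene left y=.085 237 [0.0836 0.0843 0.0846] slope deg 0.29 range -0.119 0.046
scene front x=-.122 812 [-0.1239 -0.1224 -0.1207] slope deg 0.61 range -0.075 0.081
scene tankfront/lid edge -.049 372 [-0.0678 -0.0487 -0.046 ] slope deg 0.64 range -0.076 0.078
scene padtop 65 [0.0756 0.0772 0.1032]
scene lid top 933 [0.1217 0.1232 0.1245]
scene hook 126 [0.0973 0.1099 0.1194]
scene deck 283 [0.0752 0.0765 0.078 ]
extent x,y [[-0.1249, -0.0788], [0.0512, 0.0846]]
top extents [[-0.0687, -0.0786], [0.0558, 0.0833]]
side left y=.085 1452 [0.0841 0.0855 0.0867] slope deg 0.14 range -0.12 0.073
side front x=-.122 999 [-0.1224 -0.1216 -0.1204] slope deg 2.33 range -0.068 0.086
side tankfront/lid edge -.049 484 [-0.0674 -0.0478 -0.0454] slope deg 5.39 range -0.07 0.088
side padtop 94 [0.074  0.0759 0.1018]
side lid top 1643 [0.12   0.1217 0.1233]
side hook 155 [0.0746 0.1057 0.1181]
side deck 431 [0.0741 0.0753 0.0769]
extent x,y [[-0.1226, -0.0707], [0.0698, 0.0875]]
top extents [[-0.0668, -0.0704], [0.0691, 0.0855]]
```

```bash
cat >> h.py <<'E'
T0=np.array([.5757,.062]);TH=np.radians(-28.0)
RM=np.array([[np.cos(TH),-np.sin(TH)],[np.sin(TH),np.cos(TH)]])
def c2w(p): p=np.asarray(p,float); return np.r_[RM@p[:2]+T0,p[2]]
E
python3 - <<'E'
from h import *
for cn in ["scene","side"]:
    f=optics.grab_frame(cn); P=cloud(f).reshape(-1,3); ok=~np.isnan(P).any(1);P=P[ok]
    C=(P[:,:2]-T0)@RM
    H=np.zeros((10,16))
    i=np.floor((C[:,0]+.125)/.008).astype(int);j=np.floor((C[:,1]+.064)/.008).astype(int);q=(i>=0)&(i<10)&(j>=0)&(j<16)&(P[:,2]<.14)
    np.maximum.at(H,(i[q],j[q]),P[q,2]*1000); print(cn); 
    print("        ",(np.arange(16)*8-60))
    for k in range(10): print(k*8-121,H[k].round().astype(int))
    im=f["color"]; 
    u0,v0=(215,160) if cn=="scene" else (190,150)
    im=im.copy()
    for p in [[-.1,0,.101],[-.096,-.058,.081],[-.049,0,.111],[.07,0,.111],[-.068,0,.105]]:
        w=np.linalg.inv(f["T"])@np.r_[c2w(p),1]; u=f["fx"]*w[0]/w[2]+f["cx"];v=f["fy"]*w[1]/w[2]+f["cy"]
        im[int(round(v)),int(round(u))]=(0,0,255)
    cv2.imwrite(f"pics/{cn}_z.png",cv2.resize(im[v0:v0+130,u0:u0+160],None,fx=5,fy=4.6,interpolation=cv2.INTER_NEAREST))
E
```

```text
scene
         [-60 -52 -44 -36 -28 -20 -12  -4   4  12  20  28  36  44  52  60]
-121 [ 77  78  77  77  78  77 104 105 104 102  77  77  77  78  78  77]
-113 [ 78  77  77  77  78 103 104 104 104 104 104  77  77  77  77  78]
-105 [ 82  82  77  77  77 103 103 104 103 103 104  77  77  78  79  78]
-97 [ 82  82  79  77  77 102 102 103 102 103 101  78  78  78  78  78]
-89 [ 82  82  77  78  78 100 101 102 102 101 100  78  77  78  78  78]
-81 [ 77  77  78  77  78  99 100 100  99 100  99  77  77  77  78  77]
-73 [ 77  77  78  77  98  98 118 120 120 103  98  99  78  77  76  78]
-65 [ 77  78  78  77  98  99 120 120 120 119  99  99  77  77  77  77]
-57 [118  77  76  77  98  99 120 120 120 119  99  98  77  77  77  77]
-49 [123 122 122 122 122 122 122 121 121 122 121 122 121 123 121 121]
side
         [-60 -52 -44 -36 -28 -20 -12  -4   4  12  20  28  36  44  52  60]
-121 [ 76  76  75  75  75  76  76  75 101  75  75  76  76  76  74  75]
-113 [ 76  75  76  76  76 101 103 102 103 104 103  76  76  76  76  76]
-105 [ 81  81  81  76  76  76 102 103 103 103 102  76  75  76  78  77]
-97 [ 82  81  81  76  76  76 102 101 102 102 100  76  77  77  78  77]
-89 [ 81   0   0   0   0   0  99 100 100 100 101  76  76  78  77  77]
-81 [76  0  0  0  0  0 99 99 98 99 99 76 76 76 77 76]
-73 [ 76   0   0   0   0  98  98 109 117  98  97  97  76  77  76  76]
-65 [ 76  76   0   0   0  98 118 118 118 119  97  97  76  76  76  76]
-57 [ 76  76   0   0   0  98 117 119 118 119  96  98  76  76  76  77]
-49 [120 119 120 120 120 120 120 120 119 120 119 120 120 119 120 120]
```

View pics/scene_z.png

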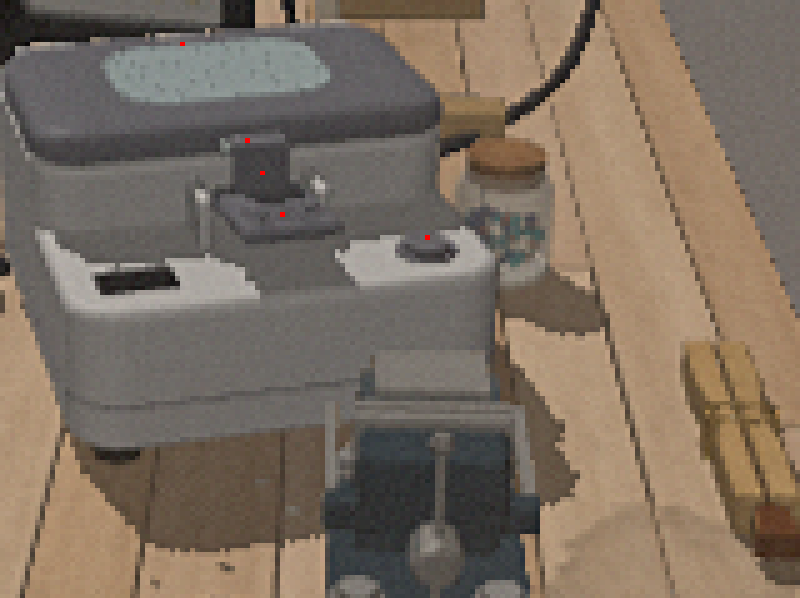

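View pics/side_z.png

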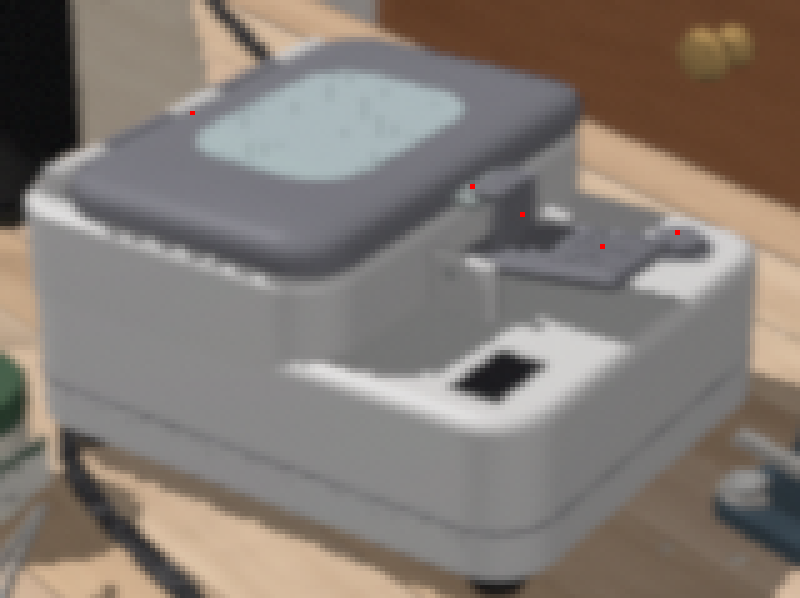

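```bash
cat >> h.py <<'E'
def delta(pos, rot, p0=None, r0=None):
    """rot target scipy Rotation; from pose p0,r0 (default measured)"""
    s=r.sense()
    p0=s["eef_pos"] if p0 is None else np.asarray(p0); r0=R.from_euler("xyz",s["tcp_rot"]) if r0 is None else r0
    return np.round(r0.inv().apply(pos-p0)*100,2), np.round((r0.inv()*rot).as_rotvec(degrees=True),2)
def tool(phi,yaw=np.degrees(TH)):
    """tool down tilted so that fingers point toward cleaner +x by phi deg; tool z=cleaner y"""
    return R.from_euler("z",yaw,degrees=True)*R.from_euler("y",-phi,degrees=True)*R.from_euler("x",-90,degrees=True)
E
python3 - <<'E'
from h import *
print(tool(30).apply([0,1,0])@np.r_[RM[:,0],0])
print(c2w([-.101,0,.2]),delta(c2w([-.101,0,.20]),tool(0),[.242,.684,.219],R.from_euler("xyz",[-np.pi/2,0,-.34])))
E
```

```text
0.5000000000000001
[0.48652229 0.10941663 0.2       ] (array([ 42.21,   1.9 , -46.01]), array([ 0.  ,  8.52, -0.  ]))
```

Call:
carry_out(deltas=[{"gripper": 0,"travel": [2,0,-2.2],"angular": [0,0.4,0]},{"gripper": 0,"travel": [5,0,-5.5],"angular": [0,1,0]},{"gripper": 0,"travel": [8,0,-8.8],"angular": [0,1.6,0]},{"gripper": 0,"travel": [11,0,-12],"angular": [0,2.2,0]},{"gripper": 0,"travel": [14,0,-15.3],"angular": [0,2.8,0]},{"gripper": 0,"travel": [17,0,-18.5],"angular": [0,3.4,0]},{"gripper": 0,"travel": [20,0,-21.8],"angular": [0,4,0]},{"gripper": 0,"travel": [23,0,-25],"angular": [0,4.6,0]},{"gripper": 0,"travel": [26,0,-28.3],"angular": [0,5.2,0]},{"gripper": 0,"travel": [29,0,-31.6],"angular": [0,5.9,0]},{"gripper": 0,"travel": [32,0,-34.9],"angular": [0,6.5,0]},{"gripper": 0,"travel": [35,0,-38.1],"angular": [0,7.1,0]},{"gripper": 0,"travel": [38,0,-41.4],"angular": [0,7.7,0]},{"gripper": 0,"travel": [40.5,0.5,-44.1],"angular": [0,8.2,0]},{"gripper": 0,"travel": [42.2,1.9,-46],"angular": [0,8.52,0]},{"gripper": 0,"travel": [42.2,1.9,-46],"angular": [0,8.52,0]},{"gripper": 0,"travel": [42.2,1.9,-46],"angular": [0,8.52,0]}])

```text
clock: 3.25
eef_pos: [0.4862, 0.109, 0.1996]
tcp_rot: [-1.571, 0.0, -0.49]
contact_force: [0.8, 0.6, 0.2]
finger_gap: 0.003
```

```bash
python3 - <<'E'
from h import *
s=r.sense(); print(s["joint_pos"].round(3),s["eef_pos"].round(4))
for c in ["side","scene","wrist"]:
    f=optics.grab_frame(c); cv2.imwrite(f"pics/{c}1.png",f["color"])
a=cv2.imread("pics/side1.png");b=cv2.imread("pics/wrist1.png")
cv2.imwrite("pics/c1.png",np.hstack([a[:,56:456],b[:,56:456]]))
E
```

```text
[-0.396  0.357  0.081  2.134 -0.047  0.652  0.799] [0.4862 0.109  0.1996]
```

View pics/c1.png

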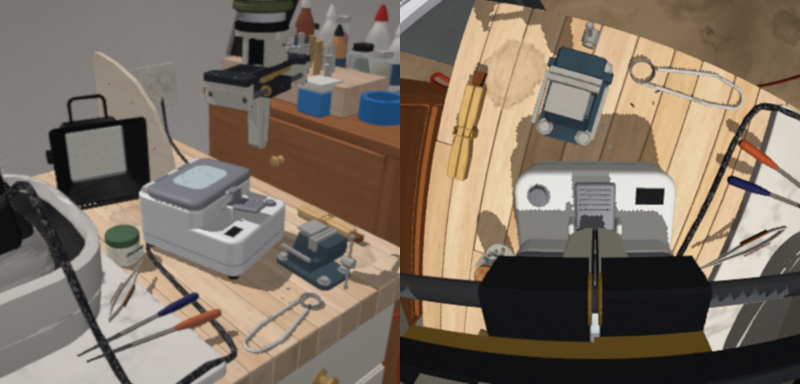

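View pics/scene1.png

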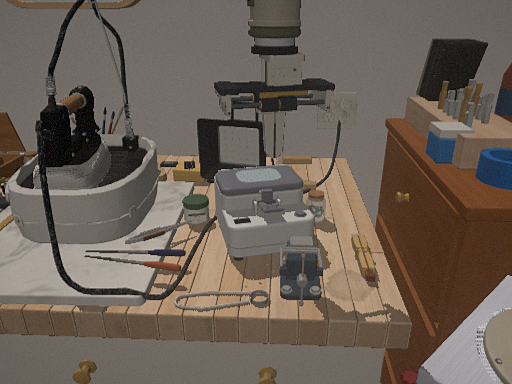

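```bash
python3 - <<'E'
from h import *
p=r.sense()["eef_pos"]
for c in ["side","scene"]:
    f=optics.grab_frame(c); 
    w=np.linalg.inv(f["T"])@np.r_[p,1]; u=f["fx"]*w[0]/w[2]+f["cx"];v=f["fy"]*w[1]/w[2]+f["cy"]; print(c,u,v)
    W=cloud(f); C=(W[...,:2]-T0)@RM
    q=(W[...,2]>.19)&(W[...,2]<.25)&(abs(C[...,0]+.1)<.05)&(abs(C[...,1])<.05)
    print(q.sum(), np.percentile(W[q][:,2],[0,1,5]), np.percentile(C[q],[2,50,98],axis=0))
from scipy.optimize import least_squares
# planar kinematics: r, z
J=np.array([[-1.308,.6,-.003,1.6,.002,.943,-.08],[-.396,.357,.081,2.134,-.047,.652,.799]]);P=np.array([[.241,.683,.218],[.4862,.109,.1996]])
print(J[:,1]+J[:,3]+J[:,5],np.hypot(P[:,0],P[:,1]), np.degrees(np.arctan2(P[:,1],P[:,0])), np.degrees(J[:,0]))
E
```

```text
side 313.09563316353945 146.4138565758777
611 [0.19859051 0.19979615 0.20351571] [[-0.11146832 -0.01249362]
 [-0.10919807  0.01379408]
 [-0.09305929  0.01868475]]
scene 271.7553610526783 156.17575301854882
504 [0.20063679 0.20231191 0.20561496] [[-0.11319999 -0.01509397]
 [-0.11077929  0.00136431]
 [-0.09685599  0.01644432]]
[3.143 3.143] [0.72427205 0.49826844] [70.5643533  12.63607035] [-74.9428796  -22.68912869]
```

Call:
carry_out(deltas=[{"gripper": 0,"travel": [0,2,0]},{"gripper": 0,"travel": [0,5,0]},{"gripper": 0,"travel": [0,7.5,0]},{"gripper": 0,"travel": [0,9,0]},{"gripper": 0,"travel": [0,9.4,0]},{"gripper": 0,"travel": [0,9.6,0]},{"gripper": 0,"travel": [0,9.8,0]},{"gripper": 0,"travel": [0,10,0]},{"gripper": 0,"travel": [0,10.1,0]},{"gripper": 0,"travel": [0,10.2,0]},{"gripper": 0,"travel": [0,10.2,0]}])

```text
schema error: expected keys gripper, travel, angular
```

Call:
carry_out(deltas=[{"gripper": 0,"angular": [0,0,0],"travel": [0,2,0]},{"gripper": 0,"angular": [0,0,0],"travel": [0,5,0]},{"gripper": 0,"angular": [0,0,0],"travel": [0,7.5,0]},{"gripper": 0,"angular": [0,0,0],"travel": [0,9,0]},{"gripper": 0,"angular": [0,0,0],"travel": [0,9.4,0]},{"gripper": 0,"angular": [0,0,0],"travel": [0,9.6,0]},{"gripper": 0,"angular": [0,0,0],"travel": [0,9.8,0]},{"gripper": 0,"angular": [0,0,0],"travel": [0,10,0]},{"gripper": 0,"angular": [0,0,0],"travel": [0,10.1,0]},{"gripper": 0,"angular": [0,0,0],"travel": [0,10.2,0]},{"gripper": 0,"angular": [0,0,0],"travel": [0,10.2,0]}])

```text
clock: 4.6
eef_pos: [0.4863, 0.1094, 0.0978]
tcp_rot: [-1.57, -0.0, -0.488]
contact_force: [-0.7, 2.7, 3.0]
finger_gap: 0.005
```

Call:
carry_out(deltas=[{"gripper": 0,"angular": [0,0,0],"travel": [0,0.1,0]},{"gripper": 0,"angular": [0,0,0],"travel": [0,0.2,0]},{"gripper": 0,"angular": [0,0,0],"travel": [0,0.3,0]},{"gripper": 0,"angular": [0,0,0],"travel": [0,0.4,0]},{"gripper": 0,"angular": [0,0,0],"travel": [0,0.4,0]}])

```text
clock: 5.1
eef_pos: [0.4861, 0.1093, 0.0935]
tcp_rot: [-1.571, 0.0, -0.488]
contact_force: [-2.2, 2.5, 5.0]
finger_gap: 0.009
```

```bash
python3 - <<'E'
from h import *
f=optics.grab_frame("side"); cv2.imwrite("pics/side2.png",cv2.resize(f["color"][120:300,170:380],None,fx=3,fy=3))
d=optics.pinpoint("side","lid_edge")
for q in d[:2]: print(q["score"],toW(f,q["xyz"]))
E
```

```text
(no output)
```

View pics/side2.png

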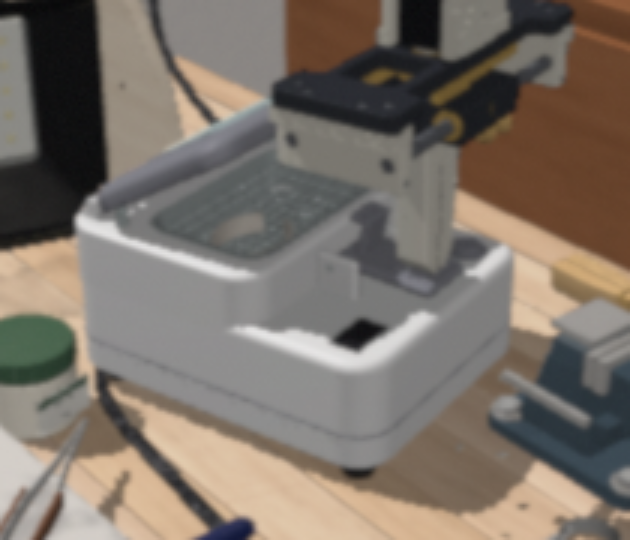

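Call:
carry_out(deltas=[{"gripper": 0,"angular": [0,0,0],"travel": [0,-0.5,0]},{"gripper": 0,"angular": [0,0,0],"travel": [0,-1.2,0]},{"gripper": 0,"angular": [0,0,0],"travel": [-0.5,-3,0]},{"gripper": 0,"angular": [0,0,0],"travel": [-1,-6,0]},{"gripper": 0,"angular": [0,0,0],"travel": [-2,-9,0]},{"gripper": 0,"angular": [0,0,0],"travel": [-3,-10.5,0]},{"gripper": 0,"angular": [0,0,0],"travel": [-3,-10.5,0]}])

```text
clock: 5.9
eef_pos: [0.4599, 0.1235, 0.2008]
tcp_rot: [-1.568, -0.002, -0.488]
contact_force: [0.4, 0.1, 0.6]
finger_gap: 0.006
```

```bash
python3 - <<'E'
from h import *
s=r.sense(); print(s["joint_pos"].round(3),s["eef_pos"].round(4))
for c in ["side","scene"]:
    f=optics.grab_frame(c); cv2.imwrite(f"pics/{c}3.png",f["color"])
    for n in ["lid_edge","lid_hinge","tab_pad","cleaner","silver_cuff"]:
        for q in optics.pinpoint(c,n)[:1]: w=toW(f,q["xyz"]); print(c,n,round(q["score"],2),w.round(3),((w[:2]-T0)@RM).round(3))
a=cv2.imread("pics/side3.png");b=cv2.imread("pics/scene3.png")
cv2.imwrite("pics/c3.png",np.vstack([cv2.resize(a[100:300,120:380],(780,600))]))
E
```

```text
[-0.449  0.329  0.087  2.181 -0.048  0.63   0.755] [0.4599 0.1235 0.2008]
side lid_edge 0.71 [0.551 0.069 0.175] [-0.025 -0.005]
side lid_hinge 0.91 [0.641 0.03  0.112] [0.073 0.002]
side tab_pad 0.79 [0.489 0.113 0.1  ] [-0.101  0.005]
side cleaner 0.7 [ 0.574  0.064 -0.003] [-0.003  0.   ]
side silver_cuff 0.48 [0.584 0.08  0.078] [-0.002  0.02 ]
scene lid_edge 0.6 [0.548 0.075 0.175] [-0.031 -0.002]
scene lid_hinge 0.96 [0.633 0.03  0.11 ] [ 0.066 -0.002]
scene tab_pad 0.93 [0.487 0.108 0.101] [-0.1   -0.001]
scene cleaner 0.62 [ 0.578  0.059 -0.001] [ 0.003 -0.002]
scene silver_cuff 0.55 [0.585 0.074 0.08 ] [0.003 0.015]
```

View pics/c3.png

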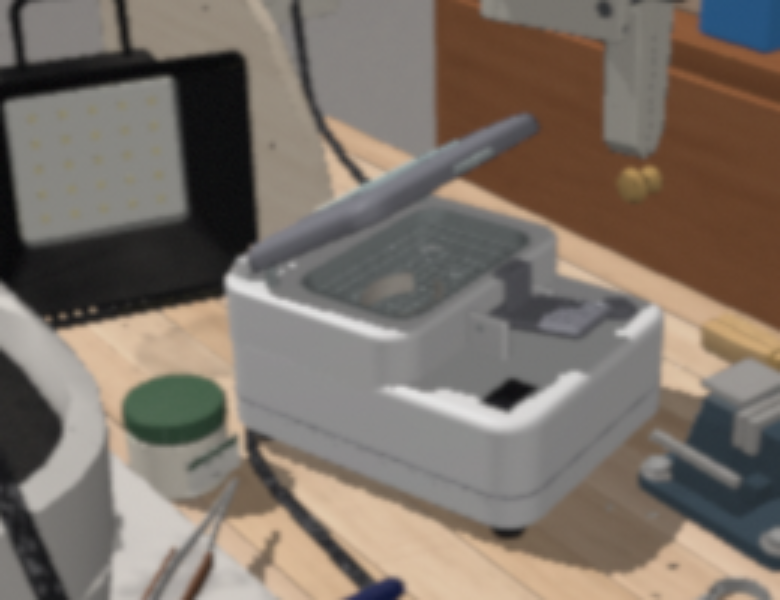

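```bash
python3 - <<'E'
from h import *
for ph in (0,20,35): print(ph,delta(c2w([-.11,.04,.2]),tool(ph)))
E
```

```text
0 (array([ 2.11, -0.17,  4.05]), array([ 0.03,  0.  , -0.02]))
20 (array([ 2.11, -0.17,  4.05]), array([ 3.000e-02,  1.000e-02, -2.002e+01]))
35 (array([ 2.11, -0.17,  4.05]), array([ 3.000e-02,  1.000e-02, -3.502e+01]))
```

Call:
carry_out(deltas=[{"gripper": 0,"travel": [0.5,0,1.5],"angular": [0,0,-4]},{"gripper": 0,"travel": [1,0,3],"angular": [0,0,-10]},{"gripper": 0,"travel": [2,0,4],"angular": [0,0,-16]},{"gripper": 0,"travel": [2,0,4],"angular": [0,0,-22]},{"gripper": 0,"travel": [2,0,4],"angular": [0,0,-28]},{"gripper": 0,"travel": [2,0,4],"angular": [0,0,-33]},{"gripper": 0,"travel": [2,0,4],"angular": [0,0,-35]},{"gripper": 0,"travel": [2,0,4],"angular": [0,0,-35]}])

```text
clock: 7.3
eef_pos: [0.4936, 0.1513, 0.1979]
tcp_rot: [-1.581, -0.616, -0.476]
contact_force: [0.8, 1.4, 0.7]
finger_gap: 0.003
```

```bash
python3 - <<'E'
from h import *
s=r.sense(); print(s["joint_pos"].round(3),s["eef_pos"].round(4),(s["eef_pos"][:2]-T0)@RM)
print(R.from_euler("xyz",s["tcp_rot"]).as_matrix().round(3)); print(tool(35).as_matrix().round(3))
E
```

```text
[-1.44   0.562  0.985  2.427  0.816  0.111 -0.316] [0.4936 0.1513 0.1979] [-0.11447229  0.04031296]
[[ 0.726  0.509  0.464]
 [-0.374 -0.274  0.886]
 [ 0.578 -0.816 -0.008]]
[[ 0.723  0.506  0.469]
 [-0.385 -0.269  0.883]
 [ 0.574 -0.819 -0.   ]]
```

```bash
cat >> h.py <<'E'
def tipc(th,phi=25,y=.04,over=.025,gap=0.):
    p=np.radians(phi); d=np.array([np.sin(p),-np.cos(p)]);tx=np.array([np.cos(p),np.sin(p)])
    l=np.array([-np.cos(th),np.sin(th)]);n=np.array([np.sin(th),np.cos(th)]);h=np.array([.070,.111])
    if th<np.pi/2-p: t=h+.119*l-.005*n+over*d-(.008+gap)*tx
    else: t=h+(.119-over)*l-.005*n-(.008+gap)*tx
    return np.array([t[0],y,t[1]])
E
python3 - <<'E'
from h import *
print(delta(c2w([-.11,.04,.2]),tool(25)))
p0=c2w([-.11,.04,.2]); r0=tool(25)
for th,g in [(.54,.03),(.54,.01)]+[(t,0) for t in np.arange(.54,1.8,.06)]:
    t=tipc(th,gap=g); print(round(th,2),g,t.round(4),delta(c2w(t),r0,p0,r0)[0])
E
```

```text
(array([ 0.49,  0.09, -0.04]), array([ 0.21,  0.57, 10.28]))
0.54 0.03 [-0.0585  0.04    0.1292] [ 1.67  8.59 -0.  ]
0.54 0.01 [-0.0404  0.04    0.1376] [ 3.67  8.59 -0.  ]
0.54 0 [-0.0313  0.04    0.1419] [ 4.67  8.59 -0.  ]
0.6 0 [-0.0277  0.04    0.148 ] [ 5.26  8.19 -0.  ]
0.66 0 [-0.0238  0.04    0.154 ] [ 5.87  7.82 -0.  ]
0.72 0 [-0.0194  0.04    0.1597] [ 6.5   7.48 -0.  ]
0.78 0 [-0.0148  0.04    0.1651] [ 7.15  7.19 -0.  ]
0.84 0 [-0.0098  0.04    0.1702] [ 7.82  6.93 -0.  ]
0.9 0 [-0.0046  0.04    0.1751] [ 8.5   6.72 -0.  ]
0.96 0 [0.001  0.04   0.1796] [ 9.19  6.54 -0.  ]
1.02 0 [0.0068 0.04   0.1837] [ 9.9   6.41 -0.  ]
1.08 0 [0.0128 0.04   0.1876] [10.61  6.32  0.  ]
1.14 0 [0.019  0.04   0.1909] [11.3   6.27 -0.  ]
1.2 0 [0.024  0.04   0.1934] [11.87  6.26 -0.  ]
1.26 0 [0.0292 0.04   0.1956] [12.43  6.28 -0.  ]
1.32 0 [0.0346 0.04   0.1974] [12.99  6.34 -0.  ]
1.38 0 [0.04  0.04  0.199] [13.55  6.43  0.  ]
1.44 0 [0.0455 0.04   0.2002] [14.1   6.56  0.  ]
1.5 0 [0.0511 0.04   0.201 ] [14.65  6.72 -0.  ]
1.56 0 [0.0567 0.04   0.2016] [15.18  6.91 -0.  ]
1.62 0 [0.0624 0.04   0.2018] [15.7   7.13 -0.  ]
1.68 0 [0.068  0.04   0.2016] [16.2   7.38  0.  ]
1.74 0 [0.0737 0.04   0.2011] [16.69  7.66 -0.  ]
```

Call:
carry_out(deltas=[{"gripper": 0,"travel": [0.2,0,0],"angular": [0,0.2,4]},{"gripper": 0,"travel": [0.5,0.1,0],"angular": [0.2,0.5,10]},{"gripper": 0,"travel": [0.5,0.1,0],"angular": [0.2,0.57,10.3]},{"gripper": 0,"travel": [0.5,0.1,0],"angular": [0.2,0.57,10.3]}])

```text
clock: 7.7
eef_pos: [0.5023, 0.1459, 0.2029]
tcp_rot: [-1.554, -0.429, -0.506]
contact_force: [-0.2, -0.3, 0.3]
finger_gap: 0.007
```

```bash
python3 - <<'E'
from h import *
s=r.sense(); print(s["joint_pos"].round(3),s["eef_pos"].round(4),(s["eef_pos"][:2]-T0)@RM, delta(c2w([-.11,.04,.2]),tool(25)))
print(delta(c2w(tipc(.54,gap=.03)),tool(25)))
E
```

```text
[-1.022  0.363  0.511  2.32   0.618  0.331 -0.061] [0.5023 0.1459 0.2029] [-0.1042098   0.03958946] (array([-0.65,  0.02,  0.03]), array([-0.53, -0.93, -0.42]))
(array([ 1.09,  8.6 , -0.02]), array([-0.53, -0.93, -0.42]))
```

Call:
carry_out(deltas=[{"gripper": 0,"travel": [0,0,0],"angular": [0,0,0]},{"gripper": 0,"travel": [0,0,0],"angular": [0,0,0]}])

```text
clock: 7.9
eef_pos: [0.5002, 0.1468, 0.2006]
tcp_rot: [-1.562, -0.431, -0.499]
contact_force: [-0.3, 0.3, 0.5]
finger_gap: 0.007
```

```bash
python3 - <<'E'
from h import *
s=r.sense(); print(s["joint_pos"].round(3),s["eef_pos"].round(4),(s["eef_pos"][:2]-T0)@RM, delta(c2w([-.11,.04,.2]),tool(25)))
print(delta(c2w(tipc(.54,gap=.03)),tool(25)))
E
```

```text
[-1.034  0.369  0.519  2.323  0.623  0.329 -0.067] [0.5002 0.1468 0.2006] [-0.10646461  0.03938013] (array([-0.35, -0.09,  0.06]), array([-0.26, -0.56, -0.29]))
(array([1.37, 8.49, 0.04]), array([-0.26, -0.56, -0.29]))
```

Approach below the lid edge.

Call:
carry_out(deltas=[{"gripper": 0,"travel": [-0.2,1.5,0],"angular": [-0.1,-0.3,-0.2]},{"gripper": 0,"travel": [0,4,0],"angular": [-0.2,-0.5,-0.3]},{"gripper": 0,"travel": [0.5,6.5,0],"angular": [-0.2,-0.5,-0.3]},{"gripper": 0,"travel": [1,8,0],"angular": [-0.2,-0.5,-0.3]},{"gripper": 0,"travel": [1.4,8.5,0],"angular": [-0.2,-0.5,-0.3]},{"gripper": 0,"travel": [1.4,8.5,0],"angular": [-0.2,-0.5,-0.3]},{"gripper": 0,"travel": [1.4,8.5,0],"angular": [-0.2,-0.5,-0.3]}])

```text
clock: 8.6
eef_pos: [0.5425, 0.1252, 0.1289]
tcp_rot: [-1.571, -0.436, -0.487]
contact_force: [0.0, 0.8, 0.4]
finger_gap: 0.005
```

```bash
python3 - <<'E'
from h import *
s=r.sense(); print(s["joint_pos"].round(3),s["eef_pos"].round(4),(s["eef_pos"][:2]-T0)@RM)
f=optics.grab_frame("side"); cv2.imwrite("pics/side4.png",cv2.resize(f["color"][100:300,120:380],(780,600)))
for th,g in [(.54,.03),(.54,.01)]+[(t,0) for t in np.arange(.54,1.8,.06)]:
    t=tipc(th,gap=g); print(round(th,2),g,t.round(4),*delta(c2w(t),tool(25)))
E
```

```text
[-0.932  0.558  0.546  2.33   0.853  0.106 -0.249] [0.5425 0.1252 0.1289] [-0.05903444  0.04023106]
0.54 0.03 [-0.0585  0.04    0.1292] [ 0.05  0.02 -0.03] [-0.07  0.04 -0.  ]
0.54 0.01 [-0.0404  0.04    0.1376] [ 2.05  0.02 -0.03] [-0.07  0.04 -0.  ]
0.54 0 [-0.0313  0.04    0.1419] [ 3.05  0.02 -0.03] [-0.07  0.04 -0.  ]
0.6 0 [-0.0277  0.04    0.148 ] [ 3.64 -0.38 -0.03] [-0.07  0.04 -0.  ]
0.66 0 [-0.0238  0.04    0.154 ] [ 4.25 -0.75 -0.03] [-0.07  0.04 -0.  ]
0.72 0 [-0.0194  0.04    0.1597] [ 4.88 -1.09 -0.03] [-0.07  0.04 -0.  ]
0.78 0 [-0.0148  0.04    0.1651] [ 5.53 -1.38 -0.03] [-0.07  0.04 -0.  ]
0.84 0 [-0.0098  0.04    0.1702] [ 6.2  -1.64 -0.04] [-0.07  0.04 -0.  ]
0.9 0 [-0.0046  0.04    0.1751] [ 6.88 -1.86 -0.04] [-0.07  0.04 -0.  ]
0.96 0 [0.001  0.04   0.1796] [ 7.57 -2.03 -0.04] [-0.07  0.04 -0.  ]
1.02 0 [0.0068 0.04   0.1837] [ 8.27 -2.16 -0.04] [-0.07  0.04 -0.  ]
1.08 0 [0.0128 0.04   0.1876] [ 8.98 -2.25 -0.04] [-0.07  0.04 -0.  ]
1.14 0 [0.019  0.04   0.1909] [ 9.68 -2.3  -0.04] [-0.07  0.04 -0.  ]
1.2 0 [0.024  0.04   0.1934] [10.24 -2.31 -0.04] [-0.07  0.04 -0.  ]
1.26 0 [0.0292 0.04   0.1956] [10.81 -2.29 -0.04] [-0.07  0.04 -0.  ]
1.32 0 [0.0346 0.04   0.1974] [11.37 -2.23 -0.04] [-0.07  0.04 -0.  ]
1.38 0 [0.04  0.04  0.199] [11.93 -2.14 -0.04] [-0.07  0.04 -0.  ]
1.44 0 [0.0455 0.04   0.2002] [12.48 -2.01 -0.04] [-0.07  0.04 -0.  ]
1.5 0 [0.0511 0.04   0.201 ] [13.02 -1.86 -0.04] [-0.07  0.04 -0.  ]
1.56 0 [0.0567 0.04   0.2016] [13.55 -1.67 -0.04] [-0.07  0.04 -0.  ]
1.62 0 [0.0624 0.04   0.2018] [14.07 -1.44 -0.04] [-0.07  0.04 -0.  ]
1.68 0 [0.068  0.04   0.2016] [14.58 -1.19 -0.04] [-0.07  0.04 -0.  ]
1.74 0 [0.0737 0.04   0.2011] [15.07 -0.91 -0.04] [-0.07  0.04 -0.  ]
```

View pics/side4.png

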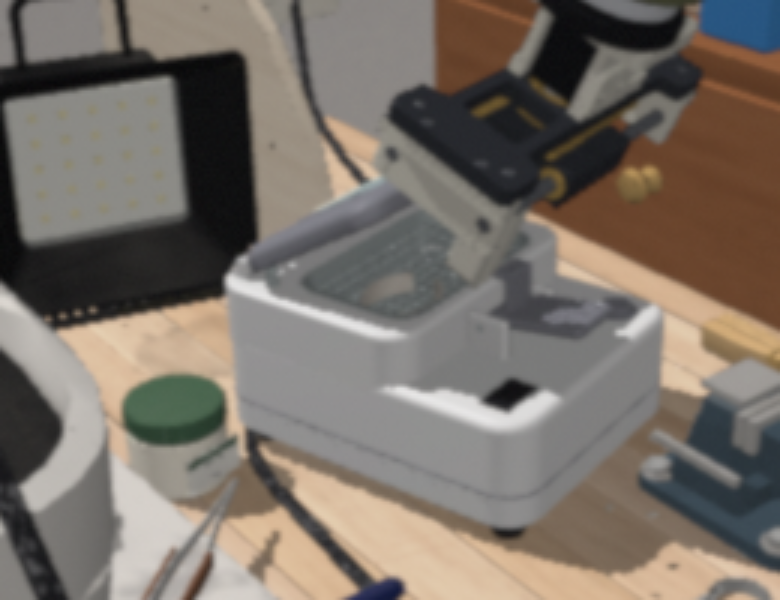

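```bash
python3 - <<'E'
from h import *
for th,g in [(.54,.01),(.54,0)]+[(t,0) for t in np.arange(.6,1.8,.06)]:
    ph=max(15,25-10*(th-.54)/.5)
    print(round(th,2),tipc(th,ph,gap=g).round(3),*[x.round(1) if i==0 else x for i,x in enumerate(delta(c2w(tipc(th,ph,gap=g)),tool(ph)))])
E
```

```text
0.54 [-0.04   0.04   0.138] [ 2.  0. -0.] [-0.07  0.04 -0.  ]
0.54 [-0.031  0.04   0.142] [ 3.  0. -0.] [-0.07  0.04 -0.  ]
0.6 [-0.028  0.04   0.148] [ 3.6 -0.4 -0. ] [-0.07  0.05  1.2 ]
0.66 [-0.025  0.04   0.154] [ 4.1 -0.8 -0. ] [-0.07  0.05  2.4 ]
0.72 [-0.021  0.04   0.16 ] [ 4.7 -1.1 -0. ] [-0.07  0.05  3.6 ]
0.78 [-0.017  0.04   0.165] [ 5.3 -1.5 -0. ] [-0.07  0.05  4.8 ]
0.84 [-0.013  0.04   0.17 ] [ 5.9 -1.7 -0. ] [-0.06  0.05  6.  ]
0.9 [-0.008  0.04   0.175] [ 6.6 -2.  -0. ] [-0.06  0.05  7.2 ]
0.96 [-0.003  0.04   0.179] [ 7.2 -2.2 -0. ] [-0.06  0.05  8.4 ]
1.02 [0.002 0.04  0.184] [ 7.9 -2.3 -0. ] [-0.06  0.05  9.6 ]
1.08 [0.008 0.04  0.187] [ 8.6 -2.4 -0. ] [-0.06  0.05 10.  ]
1.14 [0.015 0.04  0.191] [ 9.3 -2.5 -0. ] [-0.06  0.05 10.  ]
1.2 [0.021 0.04  0.194] [10.  -2.5 -0. ] [-0.06  0.05 10.  ]
1.26 [0.028 0.04  0.197] [10.7 -2.4 -0. ] [-0.06  0.05 10.  ]
1.32 [0.034 0.04  0.199] [11.4 -2.4 -0. ] [-0.06  0.05 10.  ]
1.38 [0.04 0.04 0.2 ] [11.9 -2.3 -0. ] [-0.06  0.05 10.  ]
1.44 [0.045 0.04  0.201] [12.5 -2.2 -0. ] [-0.06  0.05 10.  ]
1.5 [0.051 0.04  0.202] [13. -2. -0.] [-0.06  0.05 10.  ]
1.56 [0.056 0.04  0.203] [13.6 -1.8 -0. ] [-0.06  0.05 10.  ]
1.62 [0.062 0.04  0.203] [14.1 -1.6 -0. ] [-0.06  0.05 10.  ]
1.68 [0.068 0.04  0.203] [14.6 -1.3 -0. ] [-0.06  0.05 10.  ]
1.74 [0.073 0.04  0.202] [15.1 -1.  -0. ] [-0.06  0.05 10.  ]
1.8 [0.079 0.04  0.202] [15.6 -0.7 -0. ] [-0.06  0.05 10.  ]
```

Call:
carry_out(deltas=[{"gripper": 0,"travel": [1,0,0],"angular": [0,0,0]},{"gripper": 0,"travel": [2,0,0],"angular": [0,0,0]},{"gripper": 0,"travel": [2.5,0,0],"angular": [0,0,0]},{"gripper": 0,"travel": [3,0,0],"angular": [0,0,0]},{"gripper": 0,"travel": [3.3,-0.2,0],"angular": [0,0,0.6]},{"gripper": 0,"travel": [3.6,-0.4,0],"angular": [0,0,1.2]},{"gripper": 0,"travel": [3.9,-0.6,0],"angular": [0,0,1.8]},{"gripper": 0,"travel": [4.1,-0.8,0],"angular": [0,0,2.4]},{"gripper": 0,"travel": [4.4,-1,0],"angular": [0,0,3]},{"gripper": 0,"travel": [4.7,-1.1,0],"angular": [0,0,3.6]},{"gripper": 0,"travel": [4.7,-1.1,0],"angular": [0,0,3.6]}])

```text
clock: 9.75
eef_pos: [0.5767, 0.1067, 0.1596]
tcp_rot: [-1.568, -0.373, -0.49]
contact_force: [-1.1, 1.0, 0.2]
finger_gap: 0.005
```

```bash
python3 - <<'E'
from h import *
s=r.sense(); print(s["joint_pos"].round(3),s["eef_pos"].round(4),(s["eef_pos"][:2]-T0)@RM,s["contact_force"].round(2))
f=optics.grab_frame("side"); cv2.imwrite("pics/side5.png",cv2.resize(f["color"][100:300,120:380],(780,600)))
for n in ["lid_edge","cleaner","lid_hinge"]:
    for q in optics.pinpoint("side",n)[:1]: w=toW(f,q["xyz"]); print(n,round(q["score"],2),w.round(3),((w[:2]-T0)@RM).round(3))
for th in np.arange(.72,1.8,.06):
    ph=max(15,25-10*(th-.54)/.5)
    print(round(th,2),*[x.round(1) for i,x in enumerate(delta(c2w(tipc(th,ph)),tool(ph)))])
E
```

```text
[-0.597  0.46   0.2    2.207  0.698  0.321  0.005] [0.5767 0.1067 0.1596] [-0.02012487  0.03987324] [-1.07  0.96  0.23]
lid_edge 0.67 [0.562 0.065 0.193] [-0.013 -0.004]
cleaner 0.61 [ 0.572  0.062 -0.002] [-0.004 -0.002]
lid_hinge 0.63 [0.643 0.032 0.108] [0.073 0.005]
0.72 [-0.  -0.1  0. ] [-0. -0. -0.]
0.78 [ 0.6 -0.4  0. ] [-0.  -0.   1.2]
0.84 [ 1.2 -0.7  0. ] [-0.  -0.   2.4]
0.9 [ 1.8 -1.   0. ] [-0.  -0.   3.6]
0.96 [ 2.4 -1.2  0. ] [-0.  -0.   4.8]
1.02 [ 3.  -1.4  0. ] [-0.  0.  6.]
1.08 [ 3.7 -1.6  0. ] [-0.   0.   6.4]
1.14 [ 4.4 -1.7  0. ] [-0.   0.   6.4]
1.2 [ 5.2 -1.7  0. ] [-0.   0.   6.4]
1.26 [ 5.9 -1.7  0. ] [-0.   0.   6.4]
1.32 [ 6.6 -1.7  0. ] [-0.   0.   6.4]
1.38 [ 7.1 -1.6  0. ] [-0.   0.   6.4]
1.44 [ 7.7 -1.6  0. ] [-0.   0.   6.4]
1.5 [ 8.2 -1.4  0. ] [-0.   0.   6.4]
1.56 [ 8.8 -1.3  0. ] [-0.   0.   6.4]
1.62 [ 9.3 -1.1  0. ] [-0.   0.   6.4]
1.68 [ 9.8 -0.9  0. ] [-0.   0.   6.4]
1.74 [10.3 -0.6  0. ] [-0.   0.   6.4]
1.8 [10.8 -0.4  0. ] [-0.   0.   6.4]
```

View pics/side5.png

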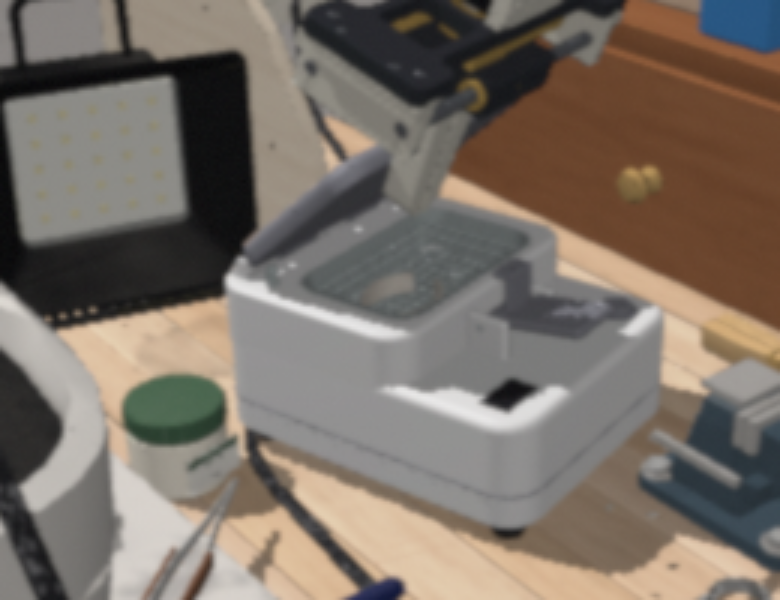

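Call:
carry_out(deltas=[{"gripper": 0,"travel": [0.3,-0.2,0],"angular": [0,0,0.6]},{"gripper": 0,"travel": [0.6,-0.4,0],"angular": [0,0,1.2]},{"gripper": 0,"travel": [1.2,-0.7,0],"angular": [0,0,2.4]},{"gripper": 0,"travel": [1.8,-1,0],"angular": [0,0,3.6]},{"gripper": 0,"travel": [2.4,-1.2,0],"angular": [0,0,4.8]},{"gripper": 0,"travel": [3,-1.4,0],"angular": [0,0,6]},{"gripper": 0,"travel": [3.7,-1.6,0],"angular": [0,0,6.4]},{"gripper": 0,"travel": [4.4,-1.7,0],"angular": [0,0,6.4]},{"gripper": 0,"travel": [5.2,-1.7,0],"angular": [0,0,6.4]},{"gripper": 0,"travel": [5.9,-1.7,0],"angular": [0,0,6.4]},{"gripper": 0,"travel": [5.9,-1.7,0],"angular": [0,0,6.4]}])

```text
clock: 11.05
eef_pos: [0.6203, 0.0834, 0.1967]
tcp_rot: [-1.569, -0.263, -0.49]
contact_force: [-0.7, -0.5, -0.3]
finger_gap: 0.007
```

```bash
python3 - <<'E'
from h import *
s=r.sense(); print(s["joint_pos"].round(3),s["eef_pos"].round(4),(s["eef_pos"][:2]-T0)@RM,s["contact_force"].round(2))
f=optics.grab_frame("side"); cv2.imwrite("pics/side6.png",cv2.resize(f["color"][100:300,120:380],(780,600)))
for n in ["lid_edge","cleaner","lid_hinge"]:
    for q in optics.pinpoint("side",n)[:1]: w=toW(f,q["xyz"]); print(n,round(q["score"],2),w.round(3),((w[:2]-T0)@RM).round(3))
for th in np.arange(1.26,1.85,.06):
    print(round(th,2),*[x.round(1) for i,x in enumerate(delta(c2w(tipc(th,15)),tool(15)))])
E
```

```text
[-0.277  0.442 -0.07   2.019  0.439  0.543  0.382] [0.6203 0.0834 0.1967] [0.0293765  0.03982098] [-0.69 -0.52 -0.3 ]
lid_edge 0.65 [0.611 0.041 0.225] [ 0.041 -0.002]
lid_hinge 0.72 [0.642 0.03  0.107] [0.074 0.003]
1.26 [-0. -0.  0.] [-0. -0. -0.]
1.32 [ 0.7 -0.1  0. ] [-0. -0. -0.]
1.38 [ 1.2 -0.1  0. ] [-0. -0. -0.]
1.44 [ 1.8 -0.1  0. ] [-0. -0. -0.]
1.5 [2.4 0.  0. ] [-0. -0. -0.]
1.56 [2.9 0.1 0. ] [-0. -0. -0.]
1.62 [3.4 0.2 0. ] [-0. -0. -0.]
1.68 [4.  0.4 0. ] [-0. -0. -0.]
1.74 [4.5 0.6 0. ] [-0. -0. -0.]
1.8 [5.  0.8 0. ] [-0. -0. -0.]
```

View pics/side6.png

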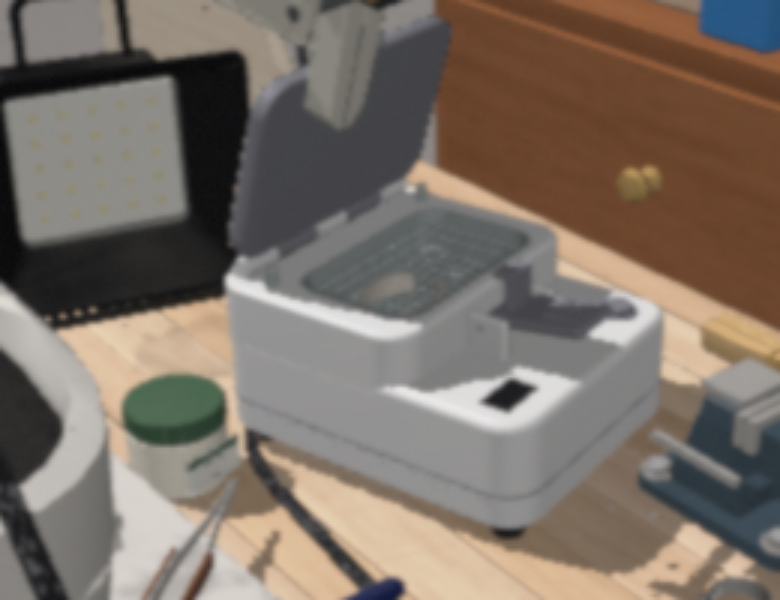

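Call:
carry_out(deltas=[{"gripper": 0,"travel": [0.4,0,0],"angular": [0,0,0]},{"gripper": 0,"travel": [0.8,-0.1,0],"angular": [0,0,0]},{"gripper": 0,"travel": [1.2,-0.1,0],"angular": [0,0,0]},{"gripper": 0,"travel": [1.6,-0.1,0],"angular": [0,0,0]},{"gripper": 0,"travel": [2,0,0],"angular": [0,0,0]},{"gripper": 0,"travel": [2.4,0,0],"angular": [0,0,0]},{"gripper": 0,"travel": [2.8,0.1,0],"angular": [0,0,0]},{"gripper": 0,"travel": [3.2,0.2,0],"angular": [0,0,0]},{"gripper": 0,"travel": [3.6,0.3,0],"angular": [0,0,0]},{"gripper": 0,"travel": [4,0.4,0],"angular": [0,0,0]},{"gripper": 0,"travel": [4.4,0.5,0],"angular": [0,0,0]},{"gripper": 0,"travel": [4.4,0.5,0],"angular": [0,0,0]},{"gripper": 0,"travel": [4.4,0.5,0],"angular": [0,0,0]},{"gripper": 0,"travel": [4.4,0.5,0],"angular": [0,0,0]}])

```text
clock: 12.65
eef_pos: [0.658, 0.0634, 0.203]
tcp_rot: [-1.57, -0.262, -0.489]
contact_force: [-0.6, -0.6, -0.1]
finger_gap: 0.007
```

```bash
python3 - <<'E'
from h import *
s=r.sense(); print(s["joint_pos"].round(3),s["eef_pos"].round(4),(s["eef_pos"][:2]-T0)@RM,s["contact_force"].round(2))
f=optics.grab_frame("side"); cv2.imwrite("pics/side7.png",cv2.resize(f["color"][70:300,100:380],(780,600)))
for n in ["lid_edge","cleaner","lid_hinge"]:
    for q in optics.pinpoint("side",n)[:1]: w=toW(f,q["xyz"]); print(n,round(q["score"],2),w.round(3),((w[:2]-T0)@RM).round(3))
E
```

```text
[-0.21   0.47  -0.091  1.94   0.413  0.582  0.465] [0.658  0.0634 0.203 ] [0.07199042 0.03984561] [-0.61 -0.63 -0.15]
lid_edge 0.89 [0.675 0.005 0.222] [ 0.115 -0.004]
cleaner 0.8 [ 0.577  0.065 -0.002] [0.    0.003]
lid_hinge 0.66 [0.639 0.029 0.109] [0.072 0.001]
```

View pics/side7.png

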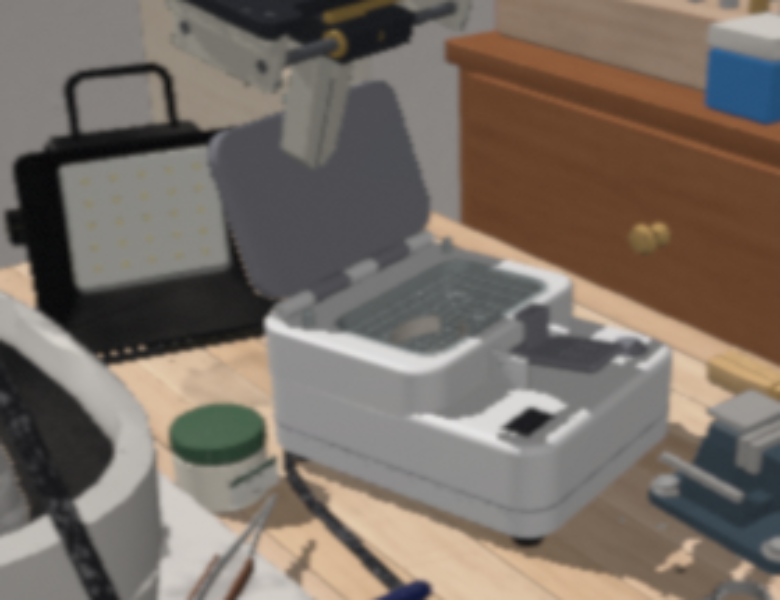

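Call:
carry_out(deltas=[{"gripper": 0,"travel": [-1,0,0],"angular": [0,0,0]},{"gripper": 0,"travel": [-2.5,-1,0],"angular": [0,0,0]},{"gripper": 0,"travel": [-5,-3,0],"angular": [0,0,0]},{"gripper": 0,"travel": [-8,-6,0],"angular": [0,0,0]},{"gripper": 0,"travel": [-11,-9,0],"angular": [0,0,0]},{"gripper": 0,"travel": [-13,-11,0],"angular": [0,0,0]},{"gripper": 0,"travel": [-13,-11,0],"angular": [0,0,0]},{"gripper": 0,"travel": [-13,-11,0],"angular": [0,0,0]}])

```text
clock: 13.65
eef_pos: [0.5213, 0.1362, 0.2764]
tcp_rot: [-1.569, -0.263, -0.488]
contact_force: [0.3, 0.6, -0.8]
finger_gap: 0.006
```

```bash
python3 - <<'E'
from h import *
s=r.sense(); print(s["clock"],s["joint_pos"].round(3),s["eef_pos"].round(4),s["contact_force"].round(2))
for c in ["side","scene"]:
    f=optics.grab_frame(c); cv2.imwrite(f"pics/{c}8.png",f["color"])
    for n in ["lid_edge","cleaner","lid_hinge","tab_pad","key_top","silver_cuff","bead_jar","flux_jar","tweezers"]:
        for q in optics.pinpoint(c,n)[:1]: w=toW(f,q["xyz"]); print(c,n,round(q["score"],2),w.round(3),((w[:2]-T0)@RM).round(3))
a=cv2.imread("pics/side8.png");b=cv2.imread("pics/scene8.png")
cv2.imwrite("pics/c8.png",np.hstack([a[:,60:460],b[:,60:460]]))
E
```

```text
13.65 [-0.404  0.247 -0.117  2.091  0.392  0.698  0.279] [0.5213 0.1362 0.2764] [ 0.27  0.56 -0.77]
side lid_edge 0.75 [0.68  0.003 0.22 ] [ 0.12  -0.003]
side cleaner 0.68 [ 0.578  0.064 -0.003] [0.001 0.003]
side lid_hinge 0.75 [0.641 0.032 0.111] [0.072 0.004]
side tab_pad 0.78 [0.49  0.11  0.098] [-0.098  0.002]
side key_top 0.62 [ 0.705  0.136 -0.003] [0.08  0.126]
side silver_cuff 0.72 [0.589 0.081 0.074] [0.003 0.023]
side flux_jar 0.58 [ 0.703  0.136 -0.001] [0.078 0.125]
side tweezers 0.6 [0.666 0.252 0.018] [-0.009  0.21 ]
scene lid_edge 0.79 [0.679 0.006 0.223] [ 0.118 -0.001]
scene cleaner 0.75 [ 0.579  0.058 -0.001] [ 0.005 -0.002]
scene lid_hinge 0.92 [0.635 0.031 0.111] [0.067 0.   ]
scene tab_pad 0.86 [0.484 0.108 0.106] [-0.102 -0.002]
scene key_top 0.65 [0.632 0.028 0.112] [ 0.066 -0.004]
scene silver_cuff 0.52 [0.584 0.075 0.078] [0.001 0.015]
scene bead_jar 0.72 [ 0.524 -0.064  0.001] [ 0.014 -0.136]
scene flux_jar 0.8 [ 0.703  0.142 -0.002] [0.075 0.13 ]
scene tweezers 0.59 [0.665 0.252 0.021] [-0.01  0.21]
```

View pics/c8.png

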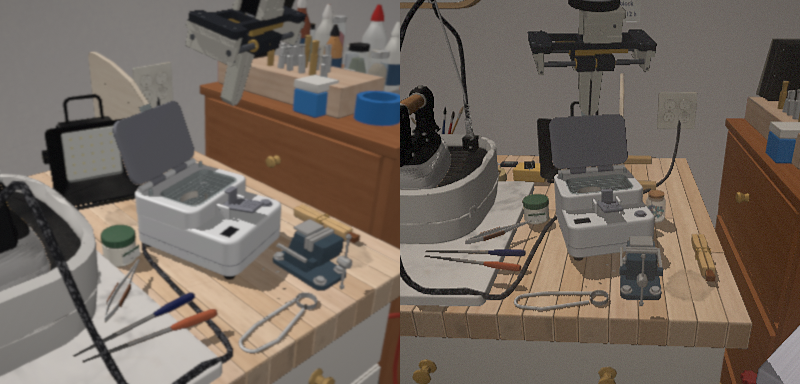

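Lid fully open (about 1.97 rad), everything else where it was, and the arm clear. Handing in.

```bash
python3 -c "
from plant import ticket
print(ticket.hand_in())"
```

```text
the job is handed in; nothing more can be done
None
```

The cleaner is open and the job is handed in at about 13.7 s on the clock. I pressed the release tab with shut fingers (about 5 N), and the lid sprang up to about 0.54 rad by itself. I then let go of the tab and pushed the lid by its underside, left of the tongue, until it fell open on its stop.

**Last checks, arm withdrawn:**
- **Lid:** both cameras put its front edge at an angle of about 1.97 rad, so it is on the stop.
- **Cleaner and other things:** the cleaner, cuff, both jars and tweezers were within about 5 mm of where they were first measured, which is about as good as the networks are. For the cuff, that first measurement came after the lid had sprung up.
- **Tab:** it was back up.
- **Force:** the highest reading was about 6 N at the wrist while pressing the tab, and about 1.5 N while pushing the lid. I read the force only at the end of each move.

**What disagreed or was close:**
- **Start key:** in the last pictures the network reported the key in clearly wrong places (on the flux jar and on the hinge). I have no direct final check of it, but the fingers never went near it.
- **Joint 6:** it briefly read 0.106 against its stated lower limit of 0.11 while the tool was tilted.

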